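# Stack and check the flywheel balancing stand

## Robot

A 6-joint arm with a two-finger parallel gripper is mounted at the origin on the work surface. World frame = base frame: x ahead of the robot, y to its left, z up, the work surface at z = 0. Lengths are in m, angles in rad, forces in N, time in s.
With the tool pointing down it reaches from about 0.375 to 0.9 m from the base axis. Payload 3.1 kg.
Tool frame: the origin (TCP) lies midway between the tips of the shut fingers; the grasp point (between the pads) lies 19 mm behind it (manip.pinch_z is the distance from the TCP to the grasp point, in m); z points along the fingers, y is the line along which they close (so a half turn about z gives the same grasp; the last joint's range is limited). The gripper opens to 85 mm and grips with 20 to 120 N. Pads are 22 mm wide; open, the fingers measure 114 mm over their backs; the gripper's body (76 mm by 85 mm) begins 54 mm behind the grasp point. The pads swing forward as they close: fully open they stand 13 mm farther back than shut.
Start: joints at [1.105, 0.527, 1.433, -0, 1.181, -0.178], TCP at [0.177, 0.599, 0.231] pointing down, gripper open.
Joint ranges: [-3.08, 3.08], [-0.75, 2.2], [0.22, 2.44], [-1.43, 4.57], [0, 2.65], [-2.85, 2.85]. Speed limits (rad/s): [2.79, 2.79, 3.14, 3.14, 3.14, 3.14].

## Interface

Orientations are given as a unit quaternion [x, y, z, w].
In Python, from station import manip, viewer, ticket gives the robot as it stands.
- The arm moves only by the shell command python3 -m creep 'ROWS' [FORCE]. ROWS is JSON, a list of rows, each an object with "slide": the shift along the tool's x, y, z in cm, a list of three; "angular": the turn, a rotation vector about the tool's x, y, z in rad, a list of three; "claw": the opening, from -1 (shut) to 1 (fully open). A call has 1 to 10 rows; each row shifts and turns the commanded pose from where the row before left it, along the tool's axes as they then stand; what a row does not reach is not made up. A row lasts 1/12 s, in which the tool goes at most 41.7 mm and 7.16 degrees, less where a joint would pass 70% of its speed; a pose out of reach is approached as far as the arm can. A call with a gripper value outside its range is refused whole. The fingers move at their own pace and stop on an object; FORCE is the grip in N (left out, the last holds). Time passes only in rows, so rows that do not move let the fingers close. It gives the time, the measured TCP pose, the force, the opening and the grip force at its end, in the units of the state.
- manip.sense(): the state, without advancing time (a new reading comes with each control period).
- viewer.snapshot(name): name is "scene" or "top" or "wrist"; returns the picture (400x640x3 uint8, blue, green, red); there is no depth.
- viewer.calibration(name): a dict with "fov_y" (degrees; the focal length in pixels is half the picture's height over the tangent of half this angle, whatever the lens; pixels are square), "cx", "cy" (the principal point, pixels), "T" (4x4, takes a point from camera to world coordinates); the wrist camera has in their place "tool_from_camera" (4x4, takes a point from camera to tool coordinates, whose origin is the TCP and whose axes are the flange's). Camera axes: x right, y up, looking along -z (the intrinsics and any distortion apply to the point x, -y, -z); pixel columns grow to the right and rows downward; lengths in m; the calibration is good to about 2 mm. A picture is of the moment at which its call begins: read the wrist's pose just before it. calibration takes no time and is no camera call.
- ticket.sign_off(): hands the job in; it is judged then, once.
The state is a dict: "t": time; "q": joint angles; "qd": joint speeds; "tau": joint torques, N m; "tcp_pos": TCP position; "tool_rot": TCP orientation; "force": force on the tool from outside, world axes, zero at the start; "ft_torque": the same for the moment, N m; "finger_gap": opening from 0.0 (shut) to 1.0 (fully open); "gripper_force": force on a finger pad.
Only numpy, scipy, OpenCV 4.12 (cv2) and the standard library are available. Lean on these libraries where they do the work, as an engineer would, in place of code of your own. Each camera call takes 0.05 s, during which the arm holds its last target. There are 200 camera calls.

## Task

Set up the balancing stand on the bench: thread the wide brass collar, then the blue spacer, then the orange domed cap (dome up) over its post, each slid fully home before the next is threaded. Then set the aluminium flywheel centrally on the dome so that it stays balanced there, nearly level and at rest, and leave the other bench things undisturbed.

Things in the scene. Friction and masses are not known exactly. Their poses are not given: they have to be found in the camera images.
- post_seat (a point): Seat of the balancing stand: point on the post's axis at the top face of the round dark steel base (100 mm diameter, 8 mm thick, fixed to the bench). The bright steel post, 14 mm in diameter, rises vertically (+z) 57 mm from here; full width up to 46 mm, then tapering to 6 mm at its tip.
- brass_collar: Loose brass collar (first on the post), a plain ring 62 mm in outer diameter, bore 18 mm, 20 mm tall, about 0.4 kg, lying flat on the bench. Origin: centre of its underside; z up along the bore.
- blue_spacer: Loose blue plastic spacer (second on the post), a plain ring 46 mm in outer diameter, bore 18 mm, 18 mm tall, about 0.06 kg, lying flat. Origin: centre of its underside; z up along the bore. Fully home its underside is 20 mm above the seat.
- dome_cap: Loose orange domed cap (third on the post), 50 mm diameter, about 0.09 kg, standing dome up. Straight round side 33 mm tall with an 18 mm blind bore, 24 mm deep, open below; above it a 12 mm high dome (about 52 mm radius at the top, crown flattened over 7 mm), top 45 mm above the underside. Origin: centre of the underside; z up. Fully home its underside is 38 mm above the seat, on the spacer.
- dome_top (a point): The topmost point of the orange cap's dome, on its axis, 45 mm above the cap's underside; z up.
- flywheel: Loose aluminium flywheel, a plain solid disc 60 mm in diameter and 12 mm thick with flat faces (dark ring drawn on the top), evenly balanced, about 0.09 kg, lying flat. Origin: centre of its underside; z up.
- small_block: Bystander: wooden holder block with dimples, 60 x 100 x 24 mm (x, y, z), loose. Origin: centre of its underside.
- cell: Bystander: orange and black battery cell standing upright, 17 mm diameter, 33 mm tall, loose. Origin: centre of its underside.
- lens_cap: Bystander: black lens cap, 52 mm diameter, 10 mm tall, loose. Origin: centre of its underside.
- torch: Bystander: black pocket torch lying along its x axis, 120 x 26 x 26 mm, loose. Origin: centre of its underside.
There are look-alikes about, which are no part of the job. What is meant by the brass_collar is not green or red, and is the larger of those in its own colour.

How it is judged:
By the outcome, as a careful person would: the job done as asked, in the order asked, and still so for the second after the job is handed in, with the robot touching nothing.
It also fails if it takes over 72 s, if anything falls off the work surface, if the arm or the gripper's body presses on something with over 40 N, if the wrist force passes 120 N, or if a joint passes its speed limit or range.

## Working session

There is one attempt and no reset: what is moved stays moved. The work goes in short steps, Python scripts to look and compute and a shell command to move; the robot and the scene stay as the last step left them, time stands still between calls to the robot, and variables do not carry over. Pictures are saved under pics/ and viewed, at most 10 in all, crops included, and the job is handed in when it is done.

```bash
ls; mkdir -p pics; python3 - <<'E'
from station import manip, viewer
import cv2,numpy as np
for n in("scene","top","wrist"):
    s=manip.sense()
    im=viewer.snapshot(n); cv2.imwrite(f"pics/{n}0.png",im)
    c=viewer.calibration(n); print(n,{k:(np.round(v,4).tolist()) if not isinstance(v,str) else v for k,v in c.items()})
print(s)
print(manip.pinch_z)
E
```

```text
pics
scene {'fov_y': 48.918, 'cx': 319.4332, 'cy': 199.5431, 'T': [[0.7419, -0.5092, 0.4362, 1.0565], [0.6704, 0.5718, -0.4728, -0.4985], [-0.0087, 0.6433, 0.7656, 0.9165], [0.0, 0.0, 0.0, 1.0]]}
top {'fov_y': 57.1635, 'cx': 315.1313, 'cy': 202.4526, 'T': [[0.0231, 0.9903, -0.1367, 0.4427], [-0.9997, 0.0238, 0.0037, 0.0253], [0.0069, 0.1366, 0.9906, 1.0802], [0.0, 0.0, 0.0, 1.0]]}
wrist {'fov_y': 63.9535, 'cx': 320.4879, 'cy': 204.1257, 'tool_from_camera': [[0.0006, 0.9611, 0.2761, 0.07], [1.0, -0.0003, -0.0012, -0.0007], [-0.0011, 0.2761, -0.9611, -0.1431], [0.0, 0.0, 0.0, 1.0]]}
{'t': 0.1, 'q': array([ 1.10450162e+00,  5.28327515e-01,  1.43376624e+00, -7.10629729e-06,
        1.18140941e+00, -1.78496289e-01]), 'qd': array([-0.00038394, -0.00070514, -0.00371841,  0.00076307, -0.00244908,
       -0.00074945]), 'tau': array([ 2.39332721e-04, -4.43303204e+01, -1.78585857e+01, -2.09581576e-04,
        3.94401635e-03, -2.30564206e-05]), 'tcp_pos': array([0.17708048, 0.59872251, 0.23046207]), 'tool_rot': array([ 1.43401700e-01,  9.89664105e-01, -9.07080456e-04, -2.99545946e-04]), 'force': array([0.03660192, 0.70638398, 0.18079113]), 'ft_torque': array([ 0.0881629 , -0.0320616 ,  0.02090172]), 'gripper_force': 0.0, 'finger_gap': 1.0011167524013598}
0.0187
```

View pics/top0.png

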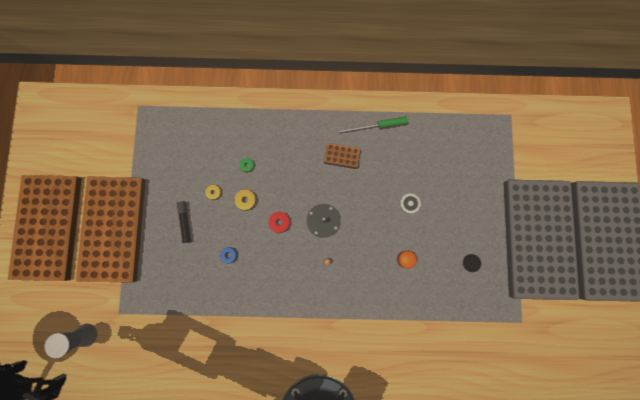

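View pics/scene0.png

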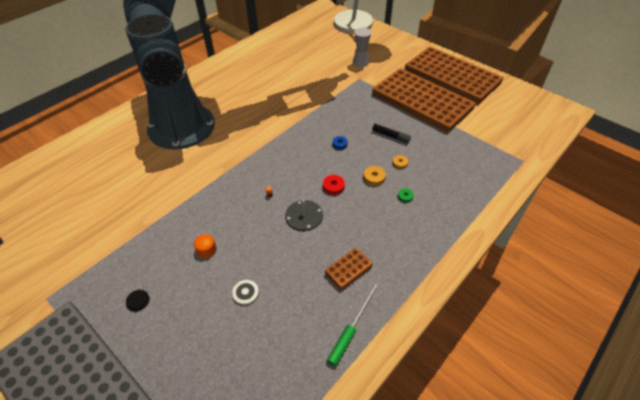

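Top view: brass-coloured rings are at (245,200), large, and (213,192), small. Red is at (279,222) and green at (247,165). The larger brass one at (245,200) fits the description. The stand is at (323,221), blue spacer (228,256), cap (407,260) and flywheel (410,203).

```bash
cat > h.py <<'E'
import numpy as np, cv2
from scipy.spatial.transform import Rotation as R
from station import manip, viewer
def snap(n):
    s=manip.sense(); return viewer.snapshot(n), s
def tool(s):
    T=np.eye(4); T[:3,:3]=R.from_quat(s["tool_rot"]).as_matrix(); T[:3,3]=s["tcp_pos"]; return T
def camT(n,s):
    c=viewer.calibration(n)
    return c, (tool(s)@np.array(c["tool_from_camera"]) if n=="wrist" else np.array(c["T"]))
def cast(n,s,uv,z):
    "pixel -> world point on plane z"
    c,T=camT(n,s); f=200/np.tan(np.radians(c["fov_y"])/2)
    d=T[:3,:3]@np.array([(uv[0]-c["cx"])/f,-(uv[1]-c["cy"])/f,-1]); o=T[:3,3]
    return o+d*(z-o[2])/d[2]
def proj(n,s,p):
    c,T=camT(n,s); f=200/np.tan(np.radians(c["fov_y"])/2)
    q=T[:3,:3].T@(np.asarray(p)-T[:3,3]); return np.array([c["cx"]-f*q[0]/q[2],c["cy"]+f*q[1]/q[2]])
HSV={"brass":((18,110,60),(32,255,255)),"blue":((100,110,40),(125,255,255)),"orange":((3,150,90),(17,255,255))}
def blobs(im,col,amin=30):
    m=cv2.inRange(cv2.cvtColor(im,cv2.COLOR_BGR2HSV),*HSV[col])
    cs,_=cv2.findContours(m,cv2.RETR_EXTERNAL,cv2.CHAIN_APPROX_NONE)
    return [c for c in cs if cv2.contourArea(c)>amin]
def go(s,p,yaw=None):
    "shift (cm, tool axes) to world TCP p; tilt/yaw error as rotvec for tool-down with closing line at yaw"
    T=tool(s); out=T[:3,:3].T@(np.asarray(p)-T[:3,3])*100
    return np.round(out,2)
E
python3 - <<'E'
from h import *
z=dict(brass=.012,blue=.011,orange=.02)
for n in("top","scene"):
    im,s=snap(n)
    for c in HSV:
        for k in blobs(im,c):
            m=cv2.moments(k);uv=(m["m10"]/m["m00"],m["m01"]/m["m00"]);p=cast(n,s,uv,z[c])
            if .3<p[0]<.9 and abs(p[1])<.55: print(n,c,np.round(uv,1),cv2.contourArea(k),np.round(p,3))
for nm,uv,zz in(("post",(323.5,221),.008),("fly",(410.5,203.5),.012),("cap",(407,260),.03),("cell",(327,262),.02),("lens",(472,263),.01),("block",(342,156),.024),("torch",(185,222),.026)):
    print(nm,np.round(cast("top",s,uv,zz),3))
im=cv2.imread("pics/top0.png")[130:290,180:340]; cv2.imwrite("pics/crop.png",cv2.resize(im,None,fx=3.6,fy=3.6,interpolation=cv2.INTER_CUBIC))
E
```

```text
top brass [244.6 199.3] 315.0 [0.594 0.228 0.012]
top brass [212.9 191.8] 162.5 [0.614 0.323 0.012]
top blue [228.  254.8] 157.5 [0.432 0.269 0.011]
top orange [406.8 259. ] 225.0 [ 0.432 -0.245  0.02 ]
scene brass [363.3 354. ] 198.5 [ 0.889 -0.19   0.012]
scene brass [374.3 174.2] 213.0 [0.594 0.232 0.012]
scene brass [400.2 161. ] 82.0 [0.618 0.324 0.012]
scene blue [339.4 142.3] 135.5 [0.434 0.268 0.011]
scene orange [374.9 344.2] 380.5 [ 0.896 -0.16   0.02 ]
scene orange [348.3 267.3] 881.5 [ 0.736 -0.054  0.02 ]
scene orange [204.6 245.6] 383.0 [ 0.434 -0.242  0.02 ]
post [ 0.536 -0.004  0.008]
fly [ 0.594 -0.259  0.012]
cap [ 0.429 -0.242  0.03 ]
cell [ 0.418 -0.016  0.02 ]
lens [ 0.425 -0.435  0.01 ]
block [ 0.729 -0.055  0.024]
torch [0.523 0.394 0.026]
```

View pics/crop.png

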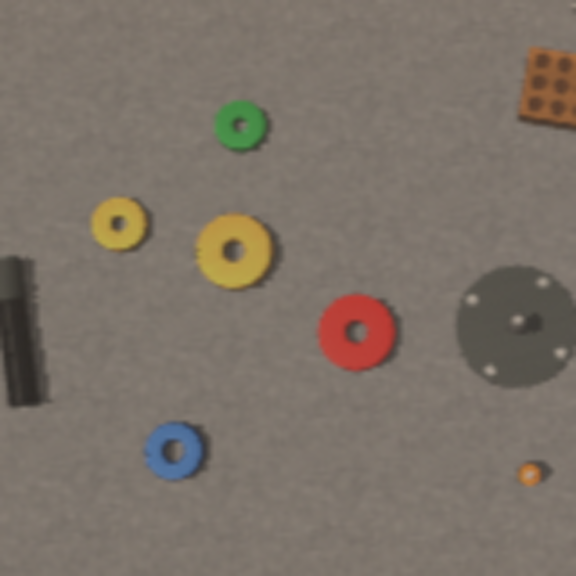

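The crop confirms it: the large yellow-brass ring (crop 234,250) is clearly bigger than the one at (119,223), so it is the collar. Both views agree on its position, (0.594, 0.229). I'll square the tool to the world axes and go above it.

```bash
python3 -m creep '[{"slide":[0,0,3],"angular":[0,0,-0.096],"claw":1},{"slide":[0,0,3],"angular":[0,0,-0.096],"claw":1},{"slide":[0,0,3],"angular":[0,0,-0.096],"claw":1},{"slide":[-3,-2.6,0],"angular":[0,0,0],"claw":1},{"slide":[-3,-2.6,0],"angular":[0,0,0],"claw":1},{"slide":[-3,-2.6,0],"angular":[0,0,0],"claw":1},{"slide":[-3,-2.6,0],"angular":[0,0,0],"claw":1},{"slide":[-3,-2.6,0],"angular":[0,0,0],"claw":1},{"slide":[-3,-2.6,0],"angular":[0,0,0],"claw":1},{"slide":[-3,-2.6,0],"angular":[0,0,0],"claw":1}]'; python3 -m creep '[{"slide":[-3,-2.7,0],"angular":[0,0,0],"claw":1},{"slide":[-3,-2.7,0],"angular":[0,0,0],"claw":1},{"slide":[-3,-2.7,0],"angular":[0,0,0],"claw":1},{"slide":[-3,-2.7,0],"angular":[0,0,0],"claw":1},{"slide":[-3,-2.7,0],"angular":[0,0,0],"claw":1},{"slide":[-3,-2.7,0],"angular":[0,0,0],"claw":1},{"slide":[-2,-2,0],"angular":[0,0,0],"claw":1},{"slide":[0,0,0],"angular":[0,0,0],"claw":1}]'
cat >> h.py <<'E'
def ellfit(k):
    (x,y),(a,b),_=cv2.fitEllipse(cv2.convexHull(k)); return (x,y),a,b
def find(col,ztop,amin=800):
    "rings/cap from wrist camera: centre from the blob's hull, cast at ztop"
    im,s=snap("wrist"); print("tcp",np.round(s["tcp_pos"],4),"rot",np.round((R.from_quat(s["tool_rot"])*R.from_quat([0,1,0,0]).inv()).as_rotvec(),3))
    for k in blobs(im,col,amin):
        uv,a,b=ellfit(k); print(col,np.round(uv,1),round(a,1),round(b,1),"world",np.round(cast("wrist",s,uv,ztop),4))
    return im,s
E
python3 - <<'E'
from h import *
im,s=find("brass",.02); cv2.imwrite("pics/w1.png",im)
E
```

```text
t: 1.08
tcp_pos: [0.3886, 0.416, 0.1413]
tool_rot: [-0.0, 1.0, 0.0, 0.0]
force: [-0.1, 1.1, 0.7]
finger_gap: 1.001
gripper_force: 0.0
t: 1.75
tcp_pos: [0.5932, 0.2308, 0.1416]
tool_rot: [0.003, 1.0, -0.0, 0.003]
force: [-0.1, 0.4, 0.7]
finger_gap: 1.002
gripper_force: 0.0
tcp [0.5932 0.2308 0.1416] rot [-0.001 -0.006 -0.006]
brass [425.6 215.7] 47.6 50.3 world [0.6108 0.3215 0.02  ]
brass [318.7 195.1] 68.8 69.6 world [0.5918 0.2288 0.02  ]
```

View pics/w1.png

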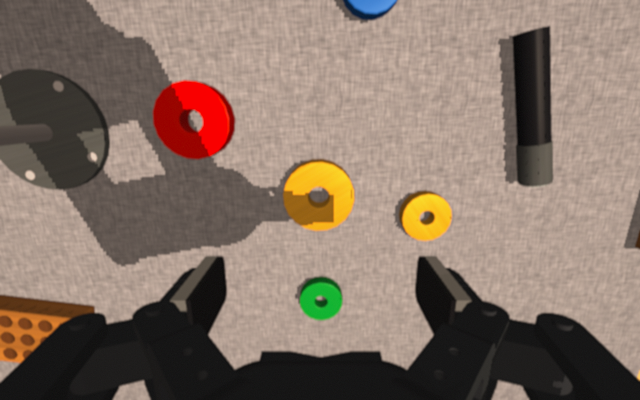

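The wrist picture shows the collar at (319,195) and the small brass ring at (427,217), with nothing in the fingers' way. I'm descending to grasp.

```bash
python3 -m creep '[{"slide":[0.14,-0.2,3],"angular":[0,0,0],"claw":1},{"slide":[0,0,3],"angular":[0,0,0],"claw":1},{"slide":[0,0,3],"angular":[0,0,0],"claw":1},{"slide":[0,0,2.5],"angular":[0,0,0],"claw":1},{"slide":[0,0,1.5],"angular":[0,0,0],"claw":1},{"slide":[0,0,1],"angular":[0,0,0],"claw":1},{"slide":[0,0,0.4],"angular":[0,0,0],"claw":1},{"slide":[0,0,0],"angular":[0,0,0],"claw":1},{"slide":[0,0,0],"angular":[0,0,0],"claw":-1},{"slide":[0,0,0],"angular":[0,0,0],"claw":-1}]' 60; python3 -m creep '[{"slide":[0,0,0],"angular":[0,0,0],"claw":-1},{"slide":[0,0,0],"angular":[0,0,0],"claw":-1},{"slide":[0,0,0],"angular":[0,0,0],"claw":-1},{"slide":[0,0,0],"angular":[0,0,0],"claw":-1}]'
```

```text
t: 2.63
tcp_pos: [0.5868, 0.2329, -0.001]
tool_rot: [-0.001, 1.0, -0.001, 0.001]
force: [0.2, -5.9, 4.5]
finger_gap: 0.749
gripper_force: 2.8
t: 2.97
tcp_pos: [0.5869, 0.2327, -0.0002]
tool_rot: [-0.0, 1.0, -0.0, 0.001]
force: [-1.1, -2.2, 6.8]
finger_gap: 0.7
gripper_force: 68.5
```

```bash
python3 -m creep '[{"slide":[0,0,-1],"angular":[0,0,0],"claw":-1},{"slide":[0,0,-3],"angular":[0,0,0],"claw":-1},{"slide":[0,0,-3.5],"angular":[0,0,0],"claw":-1},{"slide":[0,0,-3.5],"angular":[0,0,0],"claw":-1},{"slide":[0,-1.5,0],"angular":[0,0,0],"claw":-1},{"slide":[0,-3,0],"angular":[0,0,0],"claw":-1},{"slide":[0,-3,0],"angular":[0,0,0],"claw":-1},{"slide":[0,-3,0],"angular":[0,0,0],"claw":-1},{"slide":[0,-3,0],"angular":[0,0,0],"claw":-1},{"slide":[0,-3,0],"angular":[0,0,0],"claw":-1}]'; python3 -m creep '[{"slide":[0,-3,0],"angular":[0,0,0],"claw":-1},{"slide":[0,-2.7,0],"angular":[0,0,0],"claw":-1},{"slide":[0,-1.5,0],"angular":[0,0,0],"claw":-1},{"slide":[0,0,0],"angular":[0,0,0],"claw":-1},{"slide":[0,0,0],"angular":[0,0,0],"claw":-1},{"slide":[0,0,0],"angular":[0,0,0],"claw":-1},{"slide":[0,0,0],"angular":[0,0,0],"claw":-1}]'
python3 - <<'E'
from h import *
im,s=find("brass",.11); cv2.imwrite("pics/w2.png",im)
E
```

```text
t: 3.8
tcp_pos: [0.5853, 0.0671, 0.1075]
tool_rot: [-0.0, 1.0, 0.0, -0.0]
force: [1.1, 0.2, -4.0]
finger_gap: 0.7
gripper_force: 71.8
t: 4.38
tcp_pos: [0.5856, -0.0025, 0.1073]
tool_rot: [-0.001, 1.0, 0.0, -0.0]
force: [-0.9, -0.2, -4.0]
finger_gap: 0.697
gripper_force: 71.9
tcp [ 0.5856 -0.0025  0.1073] rot [0.001 0.001 0.001]
brass [321.  287.4] 135.5 137.7 world [ 0.5986 -0.0027  0.11  ]
```

View pics/w2.png

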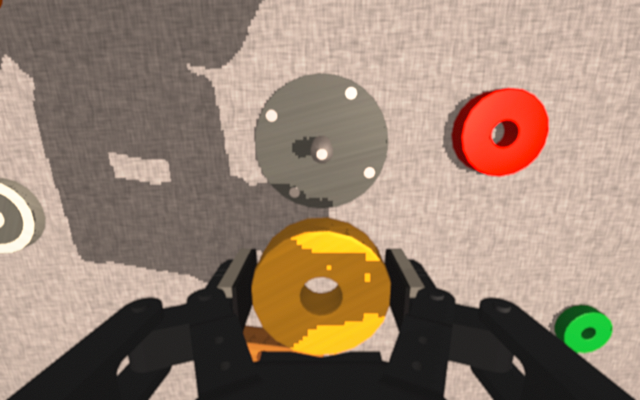

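The picture shows the base at about (321,140) with the post tip at (321,154), and the held collar's bore at about (321,295). Next I'll turn these into an offset.

```bash
python3 - <<'E'
from h import *
im=cv2.imread("pics/w2.png"); s=manip.sense()
hsv=cv2.cvtColor(im,cv2.COLOR_BGR2HSV)
roi=im[60:225,240:400].astype(int); 
# base: grey disc pixels less pinkish than mat: r-b small
d=(roi[...,2]-roi[...,0]); m=((d<14)).astype(np.uint8)*255
m=cv2.morphologyEx(m,cv2.MORPH_OPEN,np.ones((5,5)))
k=max(cv2.findContours(m,0,1)[0],key=cv2.contourArea); print("base",cv2.fitEllipse(cv2.convexHull(k)),d[80,40],d[5,5],d[80,150])
for uv in((321,140),):print(cast("wrist",s,uv,.008))
for uv in((321,154),(321,150)):print("tip",cast("wrist",s,uv,.065))
print("pred base/tip from (.536,-.004)",proj("wrist",s,(.536,-.004,.008)),proj("wrist",s,(.536,-.004,.065)))
for uv in((321,295),):print("bore",cast("wrist",s,uv,.1275))
# collar top face edges along col 321: brightness profile
col=im[210:365,319:324].mean(1).astype(int); 
for r in list(range(210,245,2))+list(range(262,330,3))+list(range(342,364,2)): print(r,col[r-210].tolist(),end=' ')
E
```

```text
base ((62.672916412353516, 87.4695816040039), (17.15135383605957, 21.239686965942383), 78.53581237792969) 23 37 38
[ 0.53556846 -0.00247432  0.008     ]
tip [ 0.53882171 -0.00262403  0.065     ]
tip [ 0.53653408 -0.00263015  0.065     ]
pred base/tip from (.536,-.004) [318.95042421 140.58435841] [318.61571568 149.05714625]
bore [ 0.59203318 -0.00265536  0.1275    ]
210 [104, 112, 125] 212 [101, 108, 122] 214 [100, 107, 120] 216 [90, 101, 117] 218 [44, 87, 126] 220 [20, 83, 127] 222 [22, 86, 130] 224 [23, 87, 133] 226 [22, 85, 129] 228 [21, 80, 122] 230 [26, 116, 174] 232 [42, 213, 255] 234 [40, 225, 255] 236 [33, 215, 254] 238 [34, 214, 254] 240 [32, 216, 254] 242 [32, 217, 254] 244 [31, 217, 254] 262 [26, 115, 177] 265 [25, 114, 173] 268 [25, 113, 171] 271 [27, 115, 175] 274 [25, 115, 175] 277 [126, 155, 193] 280 [172, 187, 210] 283 [164, 178, 200] 286 [171, 186, 209] 289 [176, 191, 215] 292 [133, 150, 175] 295 [20, 79, 121] 298 [23, 80, 121] 301 [21, 79, 119] 304 [21, 77, 118] 307 [21, 79, 120] 310 [22, 81, 122] 313 [23, 82, 125] 316 [27, 116, 176] 319 [26, 117, 178] 322 [25, 113, 173] 325 [28, 164, 241] 328 [34, 209, 254] 342 [33, 202, 253] 344 [32, 205, 253] 346 [30, 206, 253] 348 [32, 204, 253] 350 [30, 201, 253] 352 [29, 200, 253] 354 [49, 175, 250] 356 [50, 106, 180] 358 [27, 29, 38] 360 [25, 25, 24] 362 [23, 23, 24]
```

```bash
python3 -m creep '[{"slide":[1.5,0,0],"angular":[0,0,0],"claw":-1},{"slide":[2.5,0,0],"angular":[0,0,0],"claw":-1},{"slide":[1.5,0,0],"angular":[0,0,0],"claw":-1},{"slide":[0,0,1.5],"angular":[0,0,0],"claw":-1},{"slide":[0,0,1.5],"angular":[0,0,0],"claw":-1},{"slide":[0,0,1],"angular":[0,0,0],"claw":-1},{"slide":[0,0,0.5],"angular":[0,0,0],"claw":-1},{"slide":[0,0,0.5],"angular":[0,0,0],"claw":-1},{"slide":[0,0,0.5],"angular":[0,0,0],"claw":-1},{"slide":[0,0,0],"angular":[0,0,0],"claw":-1}]'
```

```text
t: 5.27
tcp_pos: [0.531, -0.0034, 0.0516]
tool_rot: [-0.0, 1.0, 0.0, -0.0]
force: [-0.8, -0.2, -3.2]
finger_gap: 0.698
gripper_force: 71.8
```

```bash
python3 -m creep '[{"slide":[0,0,0.5],"angular":[0,0,0],"claw":-1},{"slide":[0,0,0.5],"angular":[0,0,0],"claw":-1},{"slide":[0,0,0.5],"angular":[0,0,0],"claw":-1},{"slide":[0,0,0.5],"angular":[0,0,0],"claw":-1},{"slide":[0,0,0.5],"angular":[0,0,0],"claw":-1},{"slide":[0,0,0.5],"angular":[0,0,0],"claw":-1},{"slide":[0,0,0],"angular":[0,0,0],"claw":-1}]'; python3 -m creep '[{"slide":[0,0,0.4],"angular":[0,0,0],"claw":-1},{"slide":[0,0,0.4],"angular":[0,0,0],"claw":-1},{"slide":[0,0,0.4],"angular":[0,0,0],"claw":-1},{"slide":[0,0,0],"angular":[0,0,0],"claw":-1}]'
```

```text
t: 5.85
tcp_pos: [0.5304, -0.0036, 0.0212]
tool_rot: [-0.0, 1.0, 0.0, -0.001]
force: [0.4, -0.2, -3.2]
finger_gap: 0.697
gripper_force: 71.8
t: 6.18
tcp_pos: [0.5306, -0.0036, 0.0096]
tool_rot: [-0.0, 1.0, 0.0, -0.001]
force: [-0.0, -0.2, -2.7]
finger_gap: 0.699
gripper_force: 71.9
```

```bash
python3 -m creep '[{"slide":[0,0,0.05],"angular":[0,0,0],"claw":1},{"slide":[0,0,0],"angular":[0,0,0],"claw":1},{"slide":[0,0,0],"angular":[0,0,0],"claw":1},{"slide":[0,0,0],"angular":[0,0,0],"claw":1},{"slide":[0,0,0],"angular":[0,0,0],"claw":1},{"slide":[0,0,-1],"angular":[0,0,0],"claw":1},{"slide":[0,0,-3],"angular":[0,0,0],"claw":1},{"slide":[0,0,-3.5],"angular":[0,0,0],"claw":1},{"slide":[0,0,-3.5],"angular":[0,0,0],"claw":1},{"slide":[0,0,-3],"angular":[0,0,0],"claw":1}]'; python3 -m creep '[{"slide":[1,3,0],"angular":[0,0,0],"claw":1},{"slide":[1,3,0],"angular":[0,0,0],"claw":1},{"slide":[1,3,0],"angular":[0,0,0],"claw":1},{"slide":[1,3,0],"angular":[0,0,0],"claw":1},{"slide":[1,3,0],"angular":[0,0,0],"claw":1},{"slide":[1,3,0],"angular":[0,0,0],"claw":1},{"slide":[1,3,0],"angular":[0,0,0],"claw":1},{"slide":[1,3,0],"angular":[0,0,0],"claw":1},{"slide":[1,2,0],"angular":[0,0,0],"claw":1},{"slide":[0.8,1.2,0],"angular":[0,0,0],"claw":1}]';  python3 -m creep '[{"slide":[0,0,0],"angular":[0,0,0],"claw":1},{"slide":[0,0,0],"angular":[0,0,0],"claw":1},{"slide":[0,0,0],"angular":[0,0,0],"claw":1}]'
python3 - <<'E'
from h import *
im,s=find("blue",.018); cv2.imwrite("pics/w3.png",im)
k=max(blobs(im,"blue"),key=cv2.contourArea); x,y,w,h=cv2.boundingRect(k);print(x,y,w,h)
t,_=snap("top"); print([np.round(cast("top",s,ellfit(k)[0],.028),3) for k in blobs(t,"brass")])
E
```

```text
t: 7.02
tcp_pos: [0.5312, -0.0036, 0.1526]
tool_rot: [-0.0, 1.0, -0.0, 0.001]
force: [1.6, -0.1, 0.8]
finger_gap: 1.0
gripper_force: 0.0
t: 7.85
tcp_pos: [0.4319, 0.2706, 0.1507]
tool_rot: [-0.001, 1.0, 0.0, 0.0]
force: [0.9, -0.1, 0.5]
finger_gap: 1.0
gripper_force: 0.0
t: 8.1
tcp_pos: [0.4334, 0.268, 0.1503]
tool_rot: [-0.0, 1.0, -0.0, 0.001]
force: [0.6, -1.0, 0.1]
finger_gap: 0.994
gripper_force: 0.0
tcp [0.4334 0.268  0.1503] rot [-0.    -0.001  0.   ]
blue [321.7 190.5] 49.7 50.2 world [0.4301 0.2687 0.018 ]
297 166 51 50Traceback (most recent call last):
  File "<stdin>", line 4, in <module>
  File "h.py", line 29, in ellfit
    (x,y),(a,b),_=cv2.fitEllipse(cv2.convexHull(k)); return (x,y),a,b
                  ~~~~~~~~~~~~~~^^^^^^^^^^^^^^^^^^^
cv2.error: OpenCV(4.12.0) /io/opencv/modules/imgproc/src/shapedescr.cpp:361: error: (-201:Incorrect size of input array) There should be at least 5 points to fit the ellipse in function 'fitEllipseNoDirect'
```

```bash
python3 -m creep '[{"slide":[0.34,0.07,3],"angular":[0,0,0],"claw":1},{"slide":[0,0,3.5],"angular":[0,0,0],"claw":1},{"slide":[0,0,3.5],"angular":[0,0,0],"claw":1},{"slide":[0,0,2.5],"angular":[0,0,0],"claw":1},{"slide":[0,0,1.4],"angular":[0,0,0],"claw":1},{"slide":[0,0,1],"angular":[0,0,0],"claw":1},{"slide":[0,0,0],"angular":[0,0,0],"claw":1},{"slide":[0,0,0],"angular":[0,0,0],"claw":-1},{"slide":[0,0,0],"angular":[0,0,0],"claw":-1},{"slide":[0,0,0],"angular":[0,0,0],"claw":-1}]' 40; python3 -m creep '[{"slide":[0,0,0],"angular":[0,0,0],"claw":-1},{"slide":[0,0,0],"angular":[0,0,0],"claw":-1},{"slide":[0,0,0],"angular":[0,0,0],"claw":-1},{"slide":[0,0,0],"angular":[0,0,0],"claw":-1}]'
```

```text
t: 9.03
tcp_pos: [0.4306, 0.2692, 0.002]
tool_rot: [-0.0, 1.0, 0.0, 0.001]
force: [0.2, 0.3, -0.0]
finger_gap: 0.605
gripper_force: 0.0
t: 9.37
tcp_pos: [0.4306, 0.2693, 0.0024]
tool_rot: [-0.0, 1.0, 0.0, 0.001]
force: [-0.4, -1.4, 6.8]
finger_gap: 0.509
gripper_force: 40.7
```

```bash
python3 -m creep '[{"slide":[0,0,-1],"angular":[0,0,0],"claw":-1},{"slide":[0,0,-3],"angular":[0,0,0],"claw":-1},{"slide":[0,0,-3.5],"angular":[0,0,0],"claw":-1},{"slide":[0,0,-3.5],"angular":[0,0,0],"claw":-1},{"slide":[-1,-2,0],"angular":[0,0,0],"claw":-1},{"slide":[-1,-3,0],"angular":[0,0,0],"claw":-1},{"slide":[-1,-3,0],"angular":[0,0,0],"claw":-1},{"slide":[-1,-3,0],"angular":[0,0,0],"claw":-1},{"slide":[-1,-3,0],"angular":[0,0,0],"claw":-1},{"slide":[-1,-3,0],"angular":[0,0,0],"claw":-1}]'; python3 -m creep '[{"slide":[-1,-3,0],"angular":[0,0,0],"claw":-1},{"slide":[-1,-3,0],"angular":[0,0,0],"claw":-1},{"slide":[-1,-2.2,0],"angular":[0,0,0],"claw":-1},{"slide":[-1,-1.5,0],"angular":[0,0,0],"claw":-1},{"slide":[-0.6,-0.5,0],"angular":[0,0,0],"claw":-1},{"slide":[0,0,0],"angular":[0,0,0],"claw":-1},{"slide":[0,0,0],"angular":[0,0,0],"claw":-1},{"slide":[0,0,0],"angular":[0,0,0],"claw":-1}]'
python3 - <<'E'
from h import *
im,s=find("blue",.12); cv2.imwrite("pics/w4.png",im)
print(proj("wrist",s,(.536,-.0027,.065)))
E
```

```text
t: 10.2
tcp_pos: [0.4899, 0.0978, 0.1119]
tool_rot: [-0.0, 1.0, 0.0, 0.001]
force: [0.5, 1.3, -0.0]
finger_gap: 0.512
gripper_force: 41.1
t: 10.87
tcp_pos: [0.5345, -0.0014, 0.1107]
tool_rot: [-0.001, 1.0, 0.0, -0.001]
force: [0.3, -0.4, -0.3]
finger_gap: 0.509
gripper_force: 41.1
tcp [ 0.5345 -0.0014  0.1107] rot [0.001 0.002 0.002]
blue [320.5 271.5] 101.0 101.8 world [ 0.5353 -0.0019  0.12  ]
[319.0478068  230.77257689]
```

View pics/w4.png

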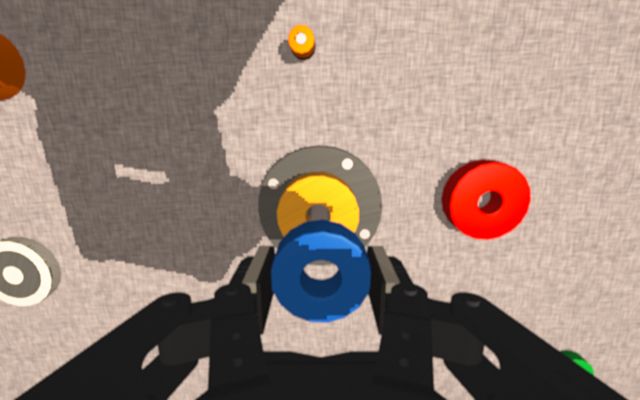

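The picture shows the collar lying flat round the post, with the spacer held over it and its bore at about (321,279).

```bash
python3 - <<'E'
from h import *
im=cv2.imread("pics/w4.png"); s=manip.sense(); print(s["tcp_pos"])
c=im[255:305,318:324].mean(1).astype(int); print([(255+2*i,*v) for i,v in enumerate(c[::2].tolist())])
for r in(277,279,281): print(cast("wrist",s,(320.5,r),.1263))
E
```

```text
[ 0.53449415 -0.00131752  0.11069961]
[(255, 119, 66, 20), (257, 119, 65, 19), (259, 113, 74, 52), (261, 102, 109, 116), (263, 100, 113, 122), (265, 139, 153, 170), (267, 178, 193, 215), (269, 176, 190, 214), (271, 170, 185, 208), (273, 180, 195, 219), (275, 191, 208, 227), (277, 179, 195, 219), (279, 131, 131, 142), (281, 81, 46, 23), (283, 82, 46, 14), (285, 84, 47, 15), (287, 83, 46, 14), (289, 83, 46, 15), (291, 84, 47, 15), (293, 85, 47, 14), (295, 86, 48, 15), (297, 102, 58, 19), (299, 124, 70, 25), (301, 121, 67, 21), (303, 119, 65, 19)]
[ 0.53463352 -0.00183694  0.1263    ]
[ 0.53562136 -0.00183434  0.1263    ]
[ 0.53661297 -0.00183174  0.1263    ]
```

```bash
python3 -m creep '[{"slide":[-0.06,-0.1,0.5],"angular":[0,0,0],"claw":-1},{"slide":[0,0,1.5],"angular":[0,0,0],"claw":-1},{"slide":[0,0,1.5],"angular":[0,0,0],"claw":-1},{"slide":[0,0,0.5],"angular":[0,0,0],"claw":-1},{"slide":[0,0,0.5],"angular":[0,0,0],"claw":-1},{"slide":[0,0,0.5],"angular":[0,0,0],"claw":-1},{"slide":[0,0,0.5],"angular":[0,0,0],"claw":-1},{"slide":[0,0,0.5],"angular":[0,0,0],"claw":-1},{"slide":[0,0,0],"angular":[0,0,0],"claw":-1}]'; python3 -m creep '[{"slide":[0,0,0.5],"angular":[0,0,0],"claw":-1},{"slide":[0,0,0.5],"angular":[0,0,0],"claw":-1},{"slide":[0,0,0.4],"angular":[0,0,0],"claw":-1},{"slide":[0,0,0.3],"angular":[0,0,0],"claw":-1},{"slide":[0,0,0],"angular":[0,0,0],"claw":-1}]'
```

```text
t: 11.67
tcp_pos: [0.5364, -0.0038, 0.0502]
tool_rot: [0.0, 1.0, 0.0, 0.0]
force: [0.9, 1.4, -0.5]
finger_gap: 0.513
gripper_force: 41.1
t: 12.08
tcp_pos: [0.5364, -0.0039, 0.0332]
tool_rot: [0.0, 1.0, 0.0, 0.0]
force: [1.0, 1.5, -1.6]
finger_gap: 0.514
gripper_force: 41.0
```

```bash
python3 -m creep '[{"slide":[0,0.08,0.2],"angular":[0,0,0],"claw":-1},{"slide":[0,0,0],"angular":[0,0,0],"claw":-1},{"slide":[0,0,0],"angular":[0,0,0],"claw":1},{"slide":[0,0,0],"angular":[0,0,0],"claw":1},{"slide":[0,0,0],"angular":[0,0,0],"claw":1},{"slide":[0,0,0],"angular":[0,0,0],"claw":1},{"slide":[0,0,0],"angular":[0,0,0],"claw":1},{"slide":[0,0,-2],"angular":[0,0,0],"claw":1},{"slide":[0,0,-3.5],"angular":[0,0,0],"claw":1},{"slide":[0,0,-3.5],"angular":[0,0,0],"claw":1}]'; python3 -m creep '[{"slide":[0,0,-3],"angular":[0,0,0],"claw":1},{"slide":[-1,0,0],"angular":[0,0,0],"claw":1},{"slide":[-2,0,0],"angular":[0,0,0],"claw":1},{"slide":[0,0,0],"angular":[0,0,0],"claw":1},{"slide":[0,0,0],"angular":[0,0,0],"claw":1},{"slide":[0,0,0],"angular":[0,0,0],"claw":1}]'
python3 - <<'E'
from h import *
im,s=find("blue",.046); find("brass",.028); cv2.imwrite("pics/w5.png",im)
print(proj("wrist",s,(.536,-.0027,.065)),proj("wrist",s,(.536,-.0027,.046)))
E
```

```text
t: 12.92
tcp_pos: [0.535, -0.003, 0.1217]
tool_rot: [-0.0, 1.0, 0.0, -0.002]
force: [0.1, 0.4, -0.1]
finger_gap: 1.001
gripper_force: 0.0
t: 13.42
tcp_pos: [0.5648, -0.0029, 0.1508]
tool_rot: [-0.0, 1.0, 0.0, -0.002]
force: [0.4, -0.6, -0.6]
finger_gap: 0.998
gripper_force: 0.0
tcp [ 0.5648 -0.0029  0.1508] rot [0.001 0.003 0.   ]
blue [319.9 167.7] 55.9 56.6 world [ 0.536  -0.0038  0.046 ]
tcp [ 0.5645 -0.0028  0.1507] rot [0.001 0.004 0.   ]
brass [319.8 165.7] 71.2 72.3 world [ 0.537  -0.0037  0.028 ]
[321.30434285 171.99895196] [321.21058116 167.69255697]
```

View pics/w5.png

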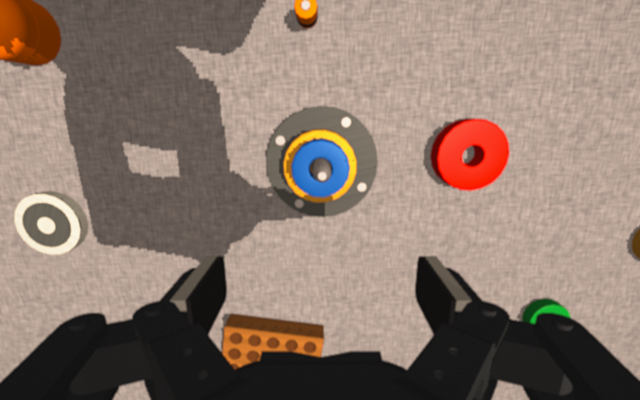

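Both rings lie flat and concentric at (320,167), with the post tip at (322,174). Next is the cap.

```bash
python3 -m creep '[{"slide":[1.5,-2.4,0],"angular":[0,0,0],"claw":1},{"slide":[1.5,-2.9,0],"angular":[0,0,0],"claw":1},{"slide":[1.5,-2.9,0],"angular":[0,0,0],"claw":1},{"slide":[1.5,-2.9,0],"angular":[0,0,0],"claw":1},{"slide":[1.5,-2.9,0],"angular":[0,0,0],"claw":1},{"slide":[1.5,-2.9,0],"angular":[0,0,0],"claw":1},{"slide":[1.5,-2.9,0],"angular":[0,0,0],"claw":1},{"slide":[1.5,-2.4,0],"angular":[0,0,0],"claw":1},{"slide":[1.3,-1.8,0],"angular":[0,0,0],"claw":1},{"slide":[0,0,0],"angular":[0,0,0],"claw":1}]';  python3 -m creep '[{"slide":[0,0,0],"angular":[0,0,0],"claw":1},{"slide":[0,0,0],"angular":[0,0,0],"claw":1},{"slide":[0,0,0],"angular":[0,0,0],"claw":1}]'
python3 - <<'E'
from h import *
im,s=find("orange",.033); 
k=max(blobs(im,"orange"),key=cv2.contourArea); print(cv2.boundingRect(k)); cv2.imwrite("pics/w6.png",im)
for z in(.02,.028): print(cast("wrist",s,ellfit(k)[0],z))
E
```

```text
t: 14.35
tcp_pos: [0.4309, -0.2458, 0.1514]
tool_rot: [0.002, 1.0, -0.0, -0.001]
force: [0.2, -0.1, 0.6]
finger_gap: 0.997
gripper_force: 0.0
t: 14.6
tcp_pos: [0.4334, -0.242, 0.1516]
tool_rot: [-0.001, 1.0, 0.0, -0.0]
force: [0.2, 0.1, -0.0]
finger_gap: 0.998
gripper_force: 0.0
tcp [ 0.4334 -0.242   0.1516] rot [0.001 0.001 0.001]
orange [320.3 193.5] 58.2 62.0 world [ 0.4292 -0.2425  0.033 ]
(291, 162, 59, 62)
[ 0.43242153 -0.24251721  0.02      ]
[ 0.43040957 -0.24252806  0.028     ]
```

```bash
python3 - <<'E'
from h import *
s=manip.sense()
print(cast("wrist",s,(320.3,223.5),.033)[0]-.025, cast("wrist",s,(320.3,161.5),.0)[0]+.025)
E
```

```text
0.4311075999473041 0.43223750090119256
```

```bash
python3 -m creep '[{"slide":[0.17,-0.05,3],"angular":[0,0,0],"claw":1},{"slide":[0,0,3.5],"angular":[0,0,0],"claw":1},{"slide":[0,0,3.5],"angular":[0,0,0],"claw":1},{"slide":[0,0,2.5],"angular":[0,0,0],"claw":1},{"slide":[0,0,1.4],"angular":[0,0,0],"claw":1},{"slide":[0,0,0.9],"angular":[0,0,0],"claw":1},{"slide":[0,0,0],"angular":[0,0,0],"claw":1},{"slide":[0,0,0],"angular":[0,0,0],"claw":-1},{"slide":[0,0,0],"angular":[0,0,0],"claw":-1},{"slide":[0,0,0],"angular":[0,0,0],"claw":-1}]' 40; python3 -m creep '[{"slide":[0,0,0],"angular":[0,0,0],"claw":-1},{"slide":[0,0,0],"angular":[0,0,0],"claw":-1},{"slide":[0,0,0],"angular":[0,0,0],"claw":-1},{"slide":[0,0,0],"angular":[0,0,0],"claw":-1}]'
```

```text
t: 15.48
tcp_pos: [0.4324, -0.244, 0.005]
tool_rot: [-0.0, 1.0, -0.001, 0.001]
force: [0.6, -0.4, 0.5]
finger_gap: 0.604
gripper_force: 0.1
t: 15.82
tcp_pos: [0.4323, -0.244, 0.0052]
tool_rot: [-0.0, 1.0, -0.001, 0.001]
force: [0.5, 2.2, 7.7]
finger_gap: 0.567
gripper_force: 40.9
```

```bash
python3 -m creep '[{"slide":[0,0,-1],"angular":[0,0,0],"claw":-1},{"slide":[0,0,-3],"angular":[0,0,0],"claw":-1},{"slide":[0,0,-3.5],"angular":[0,0,0],"claw":-1},{"slide":[0,0,-2.5],"angular":[0,0,0],"claw":-1},{"slide":[-1.2,2,0],"angular":[0,0,0],"claw":-1},{"slide":[-1.2,3,0],"angular":[0,0,0],"claw":-1},{"slide":[-1.2,3,0],"angular":[0,0,0],"claw":-1},{"slide":[-1.2,3,0],"angular":[0,0,0],"claw":-1},{"slide":[-1.2,3,0],"angular":[0,0,0],"claw":-1},{"slide":[-1.2,3,0],"angular":[0,0,0],"claw":-1}]'; python3 -m creep '[{"slide":[-1.2,3,0],"angular":[0,0,0],"claw":-1},{"slide":[-1.2,2.5,0],"angular":[0,0,0],"claw":-1},{"slide":[-0.8,1.6,0],"angular":[0,0,0],"claw":-1},{"slide":[0,0,0],"angular":[0,0,0],"claw":-1},{"slide":[0,0,0],"angular":[0,0,0],"claw":-1},{"slide":[0,0,0],"angular":[0,0,0],"claw":-1},{"slide":[0,0,0],"angular":[0,0,0],"claw":-1},{"slide":[0,0,0],"angular":[0,0,0],"claw":-1},{"slide":[0,0,0],"angular":[0,0,0],"claw":-1}]'
python3 - <<'E'
from h import *
im,s=find("orange",.125); k=max(blobs(im,"orange"),key=cv2.contourArea); x,y,w,h=cv2.boundingRect(k); print(x,y,w,h)
b=s["tcp_pos"][2]-.0045
print(cast("wrist",s,(x+w/2,y+h-.5),b+.033)-[.025,0,0],cast("wrist",s,(x+w/2,y),b)+[.025,0,0])
cv2.imwrite("pics/w7.png",im)
E
```

```text
t: 16.65
tcp_pos: [0.5039, -0.0723, 0.1048]
tool_rot: [0.0, 1.0, -0.0, 0.0]
force: [0.6, 0.6, -0.4]
finger_gap: 0.567
gripper_force: 41.7
t: 17.4
tcp_pos: [0.5353, -0.0036, 0.1039]
tool_rot: [0.001, 1.0, -0.0, -0.0]
force: [-0.3, -0.6, -0.7]
finger_gap: 0.567
gripper_force: 41.7
tcp [ 0.5353 -0.0036  0.1039] rot [-0.     0.    -0.001]
orange [320.2 261.5] 129.6 174.4 world [ 0.5251 -0.0043  0.125 ]
orange [493.9 190.7] 49.9 78.0 world [0.4948 0.0638 0.125 ]
259 173 124 173
[ 0.53579319 -0.00396842  0.13237706] [ 0.51744543 -0.00386073  0.09937706]
```

View pics/w7.png

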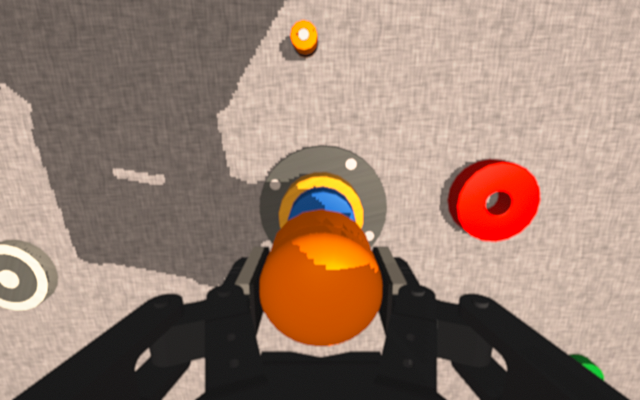

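The cap is held squarely, its hull spanning (259..383, 210..346), with the stand concentric behind it. I'm lowering it.

```bash
python3 -m creep '[{"slide":[-0.02,0.06,0.5],"angular":[0,0,0],"claw":-1},{"slide":[0,0,1.5],"angular":[0,0,0],"claw":-1},{"slide":[0,0,0.8],"angular":[0,0,0],"claw":-1},{"slide":[0,0,0.4],"angular":[0,0,0],"claw":-1},{"slide":[0,0,0.4],"angular":[0,0,0],"claw":-1},{"slide":[0,0,0.4],"angular":[0,0,0],"claw":-1},{"slide":[0,0,0.4],"angular":[0,0,0],"claw":-1},{"slide":[0,0,0],"angular":[0,0,0],"claw":-1}]'; python3 -m creep '[{"slide":[0,0,0.4],"angular":[0,0,0],"claw":-1},{"slide":[0,0,0.3],"angular":[0,0,0],"claw":-1},{"slide":[0,0,0],"angular":[0,0,0],"claw":-1},{"slide":[0,0,0],"angular":[0,0,0],"claw":-1}]'
```

```text
t: 18.12
tcp_pos: [0.5367, -0.0022, 0.0595]
tool_rot: [0.0, 1.0, -0.0, 0.001]
force: [0.5, 0.9, -1.0]
finger_gap: 0.567
gripper_force: 41.7
t: 18.45
tcp_pos: [0.5369, -0.0021, 0.0528]
tool_rot: [-0.0, 1.0, -0.0, 0.001]
force: [4.4, 0.6, -3.1]
finger_gap: 0.57
gripper_force: 41.8
```

```bash
python3 -m creep '[{"slide":[0.08,-0.06,0.17],"angular":[0,0,0],"claw":-1},{"slide":[0,0,0],"angular":[0,0,0],"claw":-1},{"slide":[0,0,0],"angular":[0,0,0],"claw":1},{"slide":[0,0,0],"angular":[0,0,0],"claw":1},{"slide":[0,0,0],"angular":[0,0,0],"claw":1},{"slide":[0,0,0],"angular":[0,0,0],"claw":1},{"slide":[0,0,0],"angular":[0,0,0],"claw":1},{"slide":[0,0,-3],"angular":[0,0,0],"claw":1},{"slide":[0,0,-3.5],"angular":[0,0,0],"claw":1},{"slide":[0,0,-3.5],"angular":[0,0,0],"claw":1}]'; python3 -m creep '[{"slide":[0,0,-3.5],"angular":[0,0,0],"claw":1},{"slide":[-1,0,0],"angular":[0,0,0],"claw":1},{"slide":[-1,0,0],"angular":[0,0,0],"claw":1},{"slide":[0,0,0],"angular":[0,0,0],"claw":1},{"slide":[0,0,0],"angular":[0,0,0],"claw":1},{"slide":[0,0,0],"angular":[0,0,0],"claw":1},{"slide":[0,0,0],"angular":[0,0,0],"claw":1},{"slide":[0,0,0],"angular":[0,0,0],"claw":1}]'
python3 - <<'E'
from h import *
im,s=find("orange",.085); cv2.imwrite("pics/w8.png",im); b=.046
for k in blobs(im,"orange",800):
    x,y,w,h=cv2.boundingRect(k); print(x,y,w,h)
    print(cast("wrist",s,(x+w/2,y+h-.5),b+.033)-[.025,0,0],cast("wrist",s,(x+w/2,y),b)+[.025,0,0])
sc,_=snap("scene"); cv2.imwrite("pics/s8.png",cv2.resize(sc[150:280,160:400],None,fx=3,fy=3,interpolation=2))
E
```

```text
t: 19.28
tcp_pos: [0.5337, -0.0025, 0.1512]
tool_rot: [-0.0, 1.0, 0.0, -0.002]
force: [0.9, -0.2, 1.0]
finger_gap: 0.998
gripper_force: 0.0
t: 19.95
tcp_pos: [0.5539, -0.0025, 0.1849]
tool_rot: [-0.0, 1.0, 0.0, -0.001]
force: [0.2, -0.3, 0.3]
finger_gap: 0.998
gripper_force: 0.0
tcp [ 0.5539 -0.0025  0.1849] rot [0.001 0.003 0.   ]
orange [274.8 335.4] 64.5 102.2 world [ 0.6753 -0.0436  0.085 ]
orange [319.2 175.9] 64.7 74.0 world [ 0.5308 -0.0038  0.085 ]
orange [454.2 161. ] 57.4 63.7 world [0.5192 0.0988 0.085 ]
231 307 92 56
[ 0.68497563 -0.04362965  0.079     ] [ 0.69722559 -0.04651643  0.046     ]
287 139 66 74
[ 0.53715573 -0.0032217   0.079     ] [ 0.53082611 -0.00324005  0.046     ]
424 131 61 61
[0.51952373 0.10440734 0.079     ] [0.52398921 0.11249579 0.046     ]
```

View pics/s8.png

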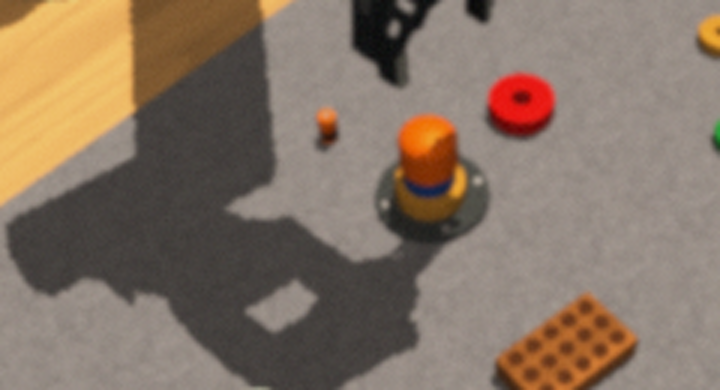

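The stack is seated, with the cap at crop (428,150) on blue and brass. I'll pinch the cap gently across x as well, so its axis is known in TCP terms in both directions.

```bash
python3 -m creep '[{"slide":[0.9,-0.05,0],"angular":[0,0,0],"claw":1},{"slide":[0.8,0,0],"angular":[0,0,0],"claw":1},{"slide":[0,0,0],"angular":[0,0,0.12083],"claw":1},{"slide":[0,0,0],"angular":[0,0,0.12083],"claw":1},{"slide":[0,0,0],"angular":[0,0,0.12083],"claw":1},{"slide":[0,0,0],"angular":[0,0,0.12083],"claw":1},{"slide":[0,0,0],"angular":[0,0,0.12083],"claw":1},{"slide":[0,0,0],"angular":[0,0,0.12083],"claw":1},{"slide":[0,0,0],"angular":[0,0,0.12083],"claw":1},{"slide":[0,0,0],"angular":[0,0,0.12083],"claw":1}]' 20; python3 -m creep '[{"slide":[0,0,0],"angular":[0,0,0.12083],"claw":1},{"slide":[0,0,0],"angular":[0,0,0.12083],"claw":1},{"slide":[0,0,0],"angular":[0,0,0.12083],"claw":1},{"slide":[0,0,0],"angular":[0,0,0.12083],"claw":1},{"slide":[0,0,0],"angular":[0,0,0.12083],"claw":1},{"slide":[0,0,0],"angular":[0,0,0],"claw":1},{"slide":[0,0,0],"angular":[0,0,0],"claw":1},{"slide":[0,0,0],"angular":[0,0,0],"claw":1},{"slide":[0,0,0],"angular":[0,0,0],"claw":1}]'
```

```text
t: 20.88
tcp_pos: [0.5367, -0.003, 0.1862]
tool_rot: [0.467, 0.884, -0.0, -0.0]
force: [-0.2, 0.2, -0.6]
finger_gap: 0.998
gripper_force: 0.0
t: 21.63
tcp_pos: [0.5377, -0.0031, 0.1862]
tool_rot: [0.706, 0.708, -0.0, -0.0]
force: [0.4, -0.9, 0.0]
finger_gap: 1.002
gripper_force: 0.0
```

```bash
python3 -m creep '[{"slide":[0,-0.1,3],"angular":[0,0,0],"claw":1},{"slide":[0,0,3.5],"angular":[0,0,0],"claw":1},{"slide":[0,0,3.5],"angular":[0,0,0],"claw":1},{"slide":[0,0,2],"angular":[0,0,0],"claw":1},{"slide":[0,0,1.1],"angular":[0,0,0],"claw":1},{"slide":[0,0,0],"angular":[0,0,0],"claw":1},{"slide":[0,0,0],"angular":[0,0,0],"claw":-1},{"slide":[0,0,0],"angular":[0,0,0],"claw":-1},{"slide":[0,0,0],"angular":[0,0,0],"claw":-1},{"slide":[0,0,0],"angular":[0,0,0],"claw":-1}]' 20; python3 -m creep '[{"slide":[0,0,0],"angular":[0,0,0],"claw":-1},{"slide":[0,0,0],"angular":[0,0,0],"claw":-1},{"slide":[0,0,0],"angular":[0,0,0],"claw":-1}]'
```

```text
t: 22.47
tcp_pos: [0.5381, -0.0033, 0.057]
tool_rot: [0.707, 0.707, 0.001, 0.001]
force: [-0.0, 0.7, 4.6]
finger_gap: 0.578
gripper_force: 20.4
t: 22.72
tcp_pos: [0.5381, -0.0034, 0.0569]
tool_rot: [0.707, 0.707, 0.001, 0.001]
force: [-0.3, -0.2, 7.1]
finger_gap: 0.576
gripper_force: 20.6
```

```bash
python3 -m creep '[{"slide":[0,0,0],"angular":[0,0,0],"claw":1},{"slide":[0,0,0],"angular":[0,0,0],"claw":1},{"slide":[0,0,0],"angular":[0,0,0],"claw":1},{"slide":[0,0,0],"angular":[0,0,0],"claw":1},{"slide":[0,0,-2.5],"angular":[0,0,0],"claw":1},{"slide":[0,0,-3.5],"angular":[0,0,0],"claw":1},{"slide":[0,0,-3.5],"angular":[0,0,0],"claw":1},{"slide":[-2.6,0.6,0],"angular":[0,0,0],"claw":1},{"slide":[-3.5,0.8,0],"angular":[0,0,0],"claw":1},{"slide":[-3.5,0.8,0],"angular":[0,0,0],"claw":1}]'; python3 -m creep '[{"slide":[-3.5,0.8,0],"angular":[0,0,0],"claw":1},{"slide":[-3.5,0.8,0],"angular":[0,0,0],"claw":1},{"slide":[-3.5,0.8,0],"angular":[0,0,0],"claw":1},{"slide":[-3.5,0.6,0],"angular":[0,0,0],"claw":1},{"slide":[-2,0.4,0],"angular":[0,0,0],"claw":1},{"slide":[0,0,0],"angular":[0,0,0],"claw":1},{"slide":[0,0,0],"angular":[0,0,0],"claw":1},{"slide":[0,0,0],"angular":[0,0,0],"claw":1},{"slide":[0,0,0],"angular":[0,0,0],"claw":1},{"slide":[0,0,0],"angular":[0,0,0],"claw":1}]'
python3 - <<'E'
from h import *
im,s=snap("wrist"); cv2.imwrite("pics/w9.png",im); print(s["tcp_pos"])
m=cv2.inRange(im,(185,200,205),(255,255,255))
for k in cv2.findContours(m,0,1)[0]:
    if cv2.contourArea(k)>400: uv,a,b=ellfit(k); print(uv,a,b,cast("wrist",s,uv,.012))
print(proj("wrist",s,(.594,-.259,.012)))
E
```

```text
t: 23.55
tcp_pos: [0.5594, -0.0994, 0.1512]
tool_rot: [0.706, 0.708, 0.0, 0.001]
force: [0.4, 0.1, -1.1]
finger_gap: 1.0
gripper_force: 0.0
t: 24.38
tcp_pos: [0.5927, -0.2574, 0.15]
tool_rot: [0.706, 0.708, -0.0, -0.001]
force: [-0.0, 0.6, 0.0]
finger_gap: 1.006
gripper_force: 0.0
[ 0.59270281 -0.25737024  0.15002233]
(322.9586486816406, 191.97837829589844) 64.23948669433594 65.84471130371094 [ 0.59482811 -0.25692967  0.012     ]
[322.03284552 194.20073904]
```

View pics/w9.png

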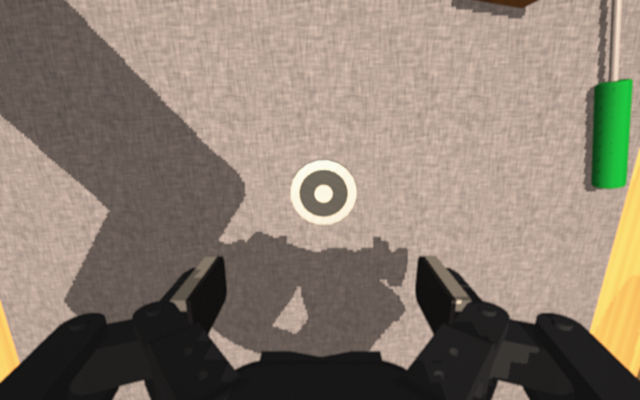

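The flywheel is at (323,192). I'll do the first centring pinch across x at 20 N, open, then turn back 90°.

```bash
python3 -m creep '[{"slide":[0.05,0.2,3],"angular":[0,0,0],"claw":1},{"slide":[0,0,3.5],"angular":[0,0,0],"claw":1},{"slide":[0,0,3.5],"angular":[0,0,0],"claw":1},{"slide":[0,0,2.5],"angular":[0,0,0],"claw":1},{"slide":[0,0,1.5],"angular":[0,0,0],"claw":1},{"slide":[0,0,1],"angular":[0,0,0],"claw":1},{"slide":[0,0,0],"angular":[0,0,0],"claw":1},{"slide":[0,0,0],"angular":[0,0,0],"claw":-1},{"slide":[0,0,0],"angular":[0,0,0],"claw":-1},{"slide":[0,0,0],"angular":[0,0,0],"claw":-1}]' 20; python3 -m creep '[{"slide":[0,0,0],"angular":[0,0,0],"claw":-1},{"slide":[0,0,0],"angular":[0,0,0],"claw":-1},{"slide":[0,0,0],"angular":[0,0,0],"claw":-1}]';python3 -m creep '[{"slide":[0,0,0],"angular":[0,0,0],"claw":1},{"slide":[0,0,0],"angular":[0,0,0],"claw":1},{"slide":[0,0,0],"angular":[0,0,0],"claw":1},{"slide":[0,0,-2],"angular":[0,0,-0.12083],"claw":1},{"slide":[0,0,0],"angular":[0,0,-0.12083],"claw":1},{"slide":[0,0,0],"angular":[0,0,-0.12083],"claw":1},{"slide":[0,0,0],"angular":[0,0,-0.12083],"claw":1},{"slide":[0,0,0],"angular":[0,0,-0.12083],"claw":1}]'; python3 -m creep '[{"slide":[0,0,0],"angular":[0,0,-0.12083],"claw":1},{"slide":[0,0,0],"angular":[0,0,-0.12083],"claw":1},{"slide":[0,0,0],"angular":[0,0,-0.12083],"claw":1},{"slide":[0,0,0],"angular":[0,0,-0.12083],"claw":1},{"slide":[0,0,0],"angular":[0,0,-0.12083],"claw":1},{"slide":[0,0,0],"angular":[0,0,-0.12083],"claw":1},{"slide":[0,0,0],"angular":[0,0,-0.12083],"claw":1},{"slide":[0,0,0],"angular":[0,0,-0.12083],"claw":1},{"slide":[0,0,0],"angular":[0,0,0],"claw":1},{"slide":[0,0,0],"angular":[0,0,0],"claw":1}]'
```

```text
t: 25.27
tcp_pos: [0.5961, -0.2591, 0.0021]
tool_rot: [0.707, 0.707, 0.0, 0.001]
force: [0.3, 0.6, 0.7]
finger_gap: 0.686
gripper_force: 21.5
t: 25.52
tcp_pos: [0.5961, -0.2591, 0.002]
tool_rot: [0.707, 0.707, 0.0, 0.001]
force: [-0.3, 1.6, 7.1]
finger_gap: 0.684
gripper_force: 21.9
t: 26.18
tcp_pos: [0.5949, -0.2586, 0.02]
tool_rot: [0.462, 0.887, -0.0, -0.0]
force: [0.3, 0.4, -0.4]
finger_gap: 1.005
gripper_force: 0.0
t: 27.02
tcp_pos: [0.5949, -0.2586, 0.0198]
tool_rot: [0.002, 1.0, 0.0, -0.0]
force: [0.1, 0.2, -0.1]
finger_gap: 0.997
gripper_force: 0.0
```

```bash
python3 -m creep '[{"slide":[-0.06,0,1],"angular":[0,0,0],"claw":1},{"slide":[0,0,0.9],"angular":[0,0,0],"claw":1},{"slide":[0,0,0],"angular":[0,0,0],"claw":1},{"slide":[0,0,0],"angular":[0,0,0],"claw":1},{"slide":[0,0,0],"angular":[0,0,0],"claw":-1},{"slide":[0,0,0],"angular":[0,0,0],"claw":-1},{"slide":[0,0,0],"angular":[0,0,0],"claw":-1},{"slide":[0,0,0],"angular":[0,0,0],"claw":-1},{"slide":[0,0,0],"angular":[0,0,0],"claw":-1},{"slide":[0,0,0],"angular":[0,0,0],"claw":-1}]' 30; python3 -m creep '[{"slide":[0,0,0],"angular":[0,0,0],"claw":-1},{"slide":[0,0,0],"angular":[0,0,0],"claw":-1}]'
```

```text
t: 27.85
tcp_pos: [0.5959, -0.2588, 0.0017]
tool_rot: [-0.0, 1.0, -0.0, 0.0]
force: [-1.2, 0.6, 3.5]
finger_gap: 0.678
gripper_force: 32.4
t: 28.02
tcp_pos: [0.596, -0.2588, 0.0017]
tool_rot: [-0.0, 1.0, -0.0, 0.0]
force: [0.0, 0.7, 4.3]
finger_gap: 0.681
gripper_force: 32.5
```

```bash
python3 -m creep '[{"slide":[0,0,-1],"angular":[0,0,0],"claw":-1},{"slide":[0,0,-3],"angular":[0,0,0],"claw":-1},{"slide":[0,0,-3.5],"angular":[0,0,0],"claw":-1},{"slide":[0,0,-3.5],"angular":[0,0,0],"claw":-1},{"slide":[0,0,-2.5],"angular":[0,0,0],"claw":-1},{"slide":[0.5,1.6,0],"angular":[0,0,0],"claw":-1},{"slide":[0.8,3,0],"angular":[0,0,0],"claw":-1},{"slide":[0.8,3,0],"angular":[0,0,0],"claw":-1},{"slide":[0.8,3,0],"angular":[0,0,0],"claw":-1},{"slide":[0.8,3,0],"angular":[0,0,0],"claw":-1}]'; python3 -m creep '[{"slide":[0.8,3,0],"angular":[0,0,0],"claw":-1},{"slide":[0.8,3,0],"angular":[0,0,0],"claw":-1},{"slide":[0.5,3,0],"angular":[0,0,0],"claw":-1},{"slide":[0,2,0],"angular":[0,0,0],"claw":-1},{"slide":[0,1,0],"angular":[0,0,0],"claw":-1},{"slide":[0,0,0],"angular":[0,0,0],"claw":-1},{"slide":[0,0,0],"angular":[0,0,0],"claw":-1},{"slide":[0,0,0],"angular":[0,0,0],"claw":-1},{"slide":[0,0,0],"angular":[0,0,0],"claw":-1},{"slide":[0,0,0],"angular":[0,0,0],"claw":-1}]'
python3 - <<'E'
from h import *
im,s=find("orange",.085); cv2.imwrite("pics/w10.png",im);b=.046;print(s["tool_rot"].round(4))
for k in blobs(im,"orange",400): print(cv2.boundingRect(k))
E
```

```text
t: 28.85
tcp_pos: [0.5576, -0.1214, 0.1361]
tool_rot: [0.0, 1.0, 0.0, -0.0]
force: [0.8, -0.5, -0.9]
finger_gap: 0.675
gripper_force: 32.8
t: 29.68
tcp_pos: [0.5379, -0.004, 0.136]
tool_rot: [0.001, 1.0, -0.0, 0.0]
force: [0.8, 0.1, -0.7]
finger_gap: 0.682
gripper_force: 32.8
tcp [ 0.5379 -0.004   0.136 ] rot [-0.    -0.    -0.002]
orange [321.8 203.3] 75.9 83.1 world [ 0.523  -0.0036  0.085 ]
orange [477.2 183.5] 57.0 72.9 world [0.5104 0.0927 0.085 ]
[ 8.e-04  1.e+00 -1.e-04  1.e-04]
(284, 163, 77, 53)
(443, 153, 71, 61)
```

View pics/w10.png

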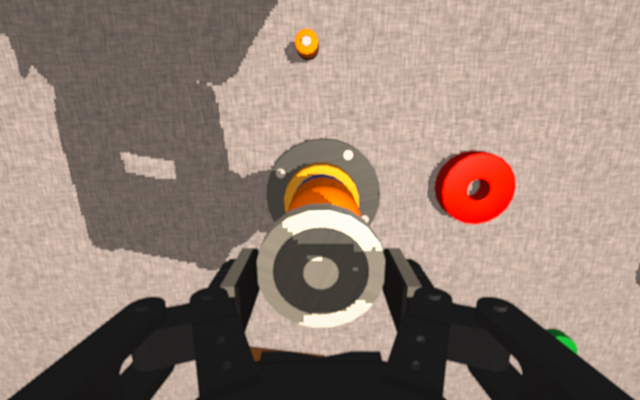

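The flywheel is level in the grip at (321,271), with the cap behind it about 1 mm to the right, as expected. I'm lowering in steps.

```bash
python3 -m creep '[{"slide":[0,0.12,1],"angular":[0,0,0],"claw":-1},{"slide":[0,0,1.5],"angular":[0,0,0],"claw":-1},{"slide":[0,0,1],"angular":[0,0,0],"claw":-1},{"slide":[0,0,0.3],"angular":[0,0,0],"claw":-1},{"slide":[0,0,0],"angular":[0,0,0],"claw":-1},{"slide":[0,0,0],"angular":[0,0,0],"claw":-1},{"slide":[0,0,0],"angular":[0,0,0],"claw":-1},{"slide":[0,0,0],"angular":[0,0,0],"claw":-1}]'
```

```text
t: 30.4
tcp_pos: [0.5381, -0.0015, 0.0986]
tool_rot: [-0.0, 1.0, -0.0, 0.001]
force: [-0.7, 0.4, 0.1]
finger_gap: 0.683
gripper_force: 32.8
```

```bash
python3 -m creep '[{"slide":[0,-0.1,0.2],"angular":[0,0,0],"claw":-1},{"slide":[0,0,0.2],"angular":[0,0,0],"claw":-1},{"slide":[0,0,0],"angular":[0,0,0],"claw":-1},{"slide":[0,0,0],"angular":[0,0,0],"claw":-1},{"slide":[0,0,0],"angular":[0,0,0],"claw":-1},{"slide":[0,0,0],"angular":[0,0,0],"claw":-1}]'
```

```text
t: 30.9
tcp_pos: [0.5376, -0.0024, 0.0942]
tool_rot: [-0.0, 1.0, -0.0, 0.0]
force: [0.1, 0.6, -0.7]
finger_gap: 0.683
gripper_force: 32.8
```

```bash
python3 -m creep '[{"slide":[0,0,0.1],"angular":[0,0,0],"claw":-1},{"slide":[0,0,0],"angular":[0,0,0],"claw":-1},{"slide":[0,0,0],"angular":[0,0,0],"claw":-1}]'
```

```text
t: 31.15
tcp_pos: [0.5375, -0.0024, 0.0931]
tool_rot: [-0.0, 1.0, 0.0, -0.0]
force: [0.4, 0.3, -0.4]
finger_gap: 0.68
gripper_force: 32.8
```

```bash
python3 -m creep '[{"slide":[-0.04,-0.02,0.05],"angular":[0,0,0],"claw":-1},{"slide":[0,0,0],"angular":[0,0,0],"claw":-1},{"slide":[0,0,0],"angular":[0,0,0],"claw":-1},{"slide":[0,0,0],"angular":[0,0,0],"claw":-1}]'
```

```text
t: 31.48
tcp_pos: [0.538, -0.0026, 0.0926]
tool_rot: [-0.0, 1.0, 0.0, 0.0]
force: [-0.8, 1.0, -1.4]
finger_gap: 0.678
gripper_force: 32.8
```

```bash
python3 -m creep '[{"slide":[0,0,0.05],"angular":[0,0,0],"claw":-1},{"slide":[0,0,0],"angular":[0,0,0],"claw":-1},{"slide":[0,0,0],"angular":[0,0,0],"claw":-1},{"slide":[0,0,0],"angular":[0,0,0],"claw":-1}]'
```

```text
t: 31.82
tcp_pos: [0.5381, -0.0026, 0.0924]
tool_rot: [-0.0, 1.0, -0.0, 0.0]
force: [-1.1, -0.0, 2.9]
finger_gap: 0.681
gripper_force: 33.1
```

Light contact on the dome (about 3 N). I'm releasing gently.

```bash
python3 -m creep '[{"slide":[0,0,0],"angular":[0,0,0],"claw":-1},{"slide":[0,0,0],"angular":[0,0,0],"claw":-1},{"slide":[0,0,0],"angular":[0,0,0],"claw":0.45},{"slide":[0,0,0],"angular":[0,0,0],"claw":0.6},{"slide":[0,0,0],"angular":[0,0,0],"claw":0.8},{"slide":[0,0,0],"angular":[0,0,0],"claw":1},{"slide":[0,0,0],"angular":[0,0,0],"claw":1},{"slide":[0,0,0],"angular":[0,0,0],"claw":1},{"slide":[0,0,0],"angular":[0,0,0],"claw":1}]' 20
python3 - <<'E'
from h import *
im,s=snap("wrist"); cv2.imwrite("pics/w11.png",im); print(s["tcp_pos"])
E
```

```text
t: 32.57
tcp_pos: [0.538, -0.0026, 0.092]
tool_rot: [-0.0, 1.0, 0.0, -0.0]
force: [-0.7, 0.4, -0.5]
finger_gap: 0.997
gripper_force: 0.0
[ 0.53796    -0.00263383  0.09203181]
```

View pics/w11.png

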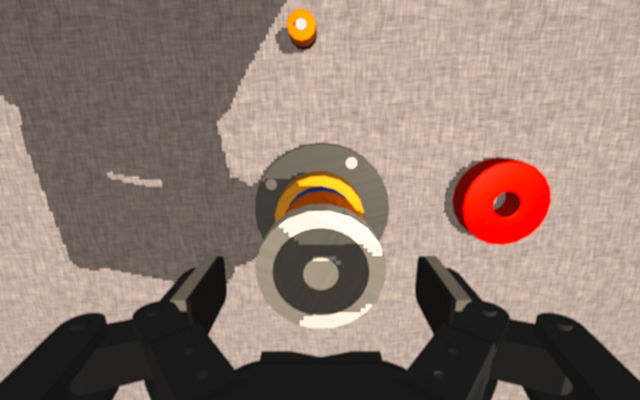

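The flywheel rests level at (321,271), the same spot as when held, with both fingers clear. That was my 12th viewed picture, over the limit of 10, so from here I'll check by numbers only. I'm retracting upward.

```bash
python3 -m creep '[{"slide":[0,0,-0.5],"angular":[0,0,0],"claw":1},{"slide":[0,0,-1],"angular":[0,0,0],"claw":1},{"slide":[0,0,-1.5],"angular":[0,0,0],"claw":1},{"slide":[0,0,-2],"angular":[0,0,0],"claw":1},{"slide":[0,0,-2],"angular":[0,0,0],"claw":1},{"slide":[0,0,-2],"angular":[0,0,0],"claw":1},{"slide":[0,0,-1],"angular":[0,0,0],"claw":1},{"slide":[0,0,0],"angular":[0,0,0],"claw":1},{"slide":[0,0,0],"angular":[0,0,0],"claw":1},{"slide":[0,0,0],"angular":[0,0,0],"claw":1}]'; python3 -m creep '[{"slide":[0,0,0],"angular":[0,0,0],"claw":1},{"slide":[0,0,0],"angular":[0,0,0],"claw":1},{"slide":[0,0,0],"angular":[0,0,0],"claw":1},{"slide":[0,0,0],"angular":[0,0,0],"claw":1},{"slide":[0,0,0],"angular":[0,0,0],"claw":1},{"slide":[0,0,0],"angular":[0,0,0],"claw":1}]'
cat > chk.py <<'E'
from h import *
for i in range(2):
    im,s=snap("wrist"); e=proj("wrist",s,(.538,-.0027,.103)).astype(int)
    g=im[e[1]-60:e[1]+60,e[0]-60:e[0]+60]; print(s["t"],"expect",e)
    # dark ring drawn on the flywheel's top
    for k in cv2.findContours(cv2.inRange(cv2.cvtColor(g,6),150,255),cv2.RETR_CCOMP,1)[0]:
        if cv2.contourArea(k)>200: uv,a,b=ellfit(k); uv=np.add(uv,e-60); print(uv.round(1),round(a,1),round(b,1),cast("wrist",s,uv,.103).round(4))
E
python3 chk.py
```

```text
t: 33.45
tcp_pos: [0.5372, -0.0025, 0.1914]
tool_rot: [-0.0, 1.0, 0.0, -0.001]
force: [0.5, -0.3, -0.6]
finger_gap: 1.002
gripper_force: 0.0
t: 33.95
tcp_pos: [0.5379, -0.0027, 0.1919]
tool_rot: [-0.0, 1.0, 0.0, -0.0]
force: [0.3, 0.8, 0.3]
finger_gap: 0.999
gripper_force: 0.0
33.95 expect [320 208]
[333.9 219.7] 130.4 175.3 [0.5468 0.0072 0.103 ]
[224.6 247.4] 21.1 152.8 [ 0.5697 -0.0782  0.103 ]
34.0 expect [320 208]
[334.2 219.6] 130.0 175.8 [0.5468 0.0074 0.103 ]
[224.6 247.4] 21.1 152.8 [ 0.5699 -0.0782  0.103 ]
```

```bash
python3 - <<'E'
from h import *
for i in range(3):
    im,s=snap("wrist"); e=proj("wrist",s,(.538,-.0027,.103)).astype(int)
    g=cv2.medianBlur(cv2.cvtColor(im[e[1]-70:e[1]+70,e[0]-70:e[0]+70],6),3)
    c=cv2.HoughCircles(g,cv2.HOUGH_GRADIENT,1,5,param1=120,param2=18,minRadius=10,maxRadius=60)
    c=[] if c is None else c[0][:5]
    print(s["t"],e,[(np.round(v[:2]+e-70,1).tolist(),round(float(v[2]),1),cast("wrist",s,v[:2]+e-70,.103)[:2].round(4).tolist()) for v in c], "exp R",round(np.linalg.norm(proj("wrist",s,(.538,.0273,.103))-proj("wrist",s,(.538,-.0027,.103))),1))
n,s=snap("scene"); o=cv2.imread("pics/scene0.png"); d=cv2.absdiff(n,o).max(2)
for nm,p in dict(cell=(.418,-.016,.016),lens=(.425,-.435,.01),block=(.729,-.055,.02),torch=(.523,.394,.02),red=(.53,.137,.015),green=(.69,.22,.01),small=(.614,.323,.015)).items():
    u,v=proj("scene",s,p).astype(int); print(nm,u,v,d[v-6:v+7,u-6:u+7].mean().round(1))
E
```

```text
34.05 [320 208] [([321.5, 181.5], 47.2, [0.5172, -0.0023]), ([322.5, 200.5], 44.4, [0.5317, -0.0015]), ([318.5, 207.5], 36.8, [0.5372, -0.0045]), ([313.5, 200.5], 37.8, [0.5317, -0.0083]), ([323.5, 195.5], 40.5, [0.5278, -0.0008])] exp R 39.6
34.1 [320 208] [([320.5, 208.5], 27.7, [0.5381, -0.0031]), ([320.5, 200.5], 44.5, [0.5318, -0.0031]), ([314.5, 200.5], 38.0, [0.5318, -0.0076]), ([322.5, 180.5], 46.1, [0.5164, -0.0016]), ([312.5, 195.5], 41.6, [0.5279, -0.009])] exp R 39.6
34.15 [320 208] [([320.5, 208.5], 27.7, [0.5381, -0.0031]), ([321.5, 200.5], 44.5, [0.5318, -0.0023]), ([319.5, 181.5], 49.2, [0.5172, -0.0038]), ([319.5, 186.5], 31.5, [0.521, -0.0038]), ([314.5, 206.5], 33.8, [0.5365, -0.0076])] exp R 39.6
cell 267 191 12.5
lens 135 298 4.7
block 345 265 12.9
torch 388 132 6.8
red 335 180 12.7
green 399 194 12.0
small 399 159 14.2
```

The flywheel's drawn ring is centred at (0.5381, -0.0031), within 0.5 mm of the dome axis and steady. Bystander patches in the scene view are close to the starting picture. Handing in.

```bash
python3 -c "from station import ticket; print(ticket.sign_off())"
```

```text
the job is handed in; nothing more can be done
None
```

I handed the job in at about 34 s: collar, spacer and cap are threaded in order and fully home, and the flywheel sat steady on the dome within about 0.5 mm of centre at the last check; I viewed 12 pictures, over the limit of 10.

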